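# Transfer microscope accessories to the set-up rack in reverse order

## Robot

A 7-joint arm with a two-finger parallel gripper is mounted at the origin on a cart in front of the work surface, level with it; the furniture and walls round the work are solid. World frame = base frame: x ahead of the robot, y to its left, z up, the work surface at z = 0. Lengths are in m, angles in rad, forces in N, time in s.
With the tool pointing down it reaches from about 0.4 to 0.85 m from the base axis. Payload 4.5 kg.
Tool frame: the origin (TCP) lies at the very end of the fingers, on their centre line; the grasp point (between the pads) lies 19 mm behind it (r.grip_depth is the z of the grasp point in the tool frame, in m); z points along the fingers, y is the line along which they close (so a half turn about z gives the same grasp; the last joint's range is limited). The gripper opens to 88 mm and grips with 3 to 60 N. Pads are 18 mm wide; open, the fingers measure 123 mm over their backs; the gripper's body (75 mm by 187 mm) begins 45 mm behind the grasp point.
Start: joints at [1.195, 0.689, -0.195, 1.565, 0.157, 0.902, -0.215], TCP at [0.249, -0.573, 0.239] pointing down, gripper open.
Joint ranges: [-3.01, 3.01], [-0.46, 2.08], [-1.47, 1.51], [0.13, 2.56], [-1, 4.14], [0.04, 2.09], [-2.66, 2.66]. Speed limits (rad/s): [2.57, 2.57, 3.14, 3.14, 3.14, 3.14, 3.14].

## Interface

Orientations are given as a unit quaternion [x, y, z, w].
In Python, from plant import r gives the robot as it stands.
- The arm moves only by the tool nudge_tcp, called by a JSON object that holds its "fn" and its "kwargs", one argument or row to a line. Schema: {"type":"object","properties":{"increments":{"type":"array","items":{"type":"array","items":{"type":"number"},"minItems":7,"maxItems":7},"minItems":1,"maxItems":10},"clamp_n":{"type":"number"},"only":{"type":"string"},"quiet":{"type":"boolean"},"lines":{"type":"string"}},"required":["increments"],"additionalProperties":false}. increments is a list of rows, 1 to 10 of them, each of 7 numbers: the opening from 0.0 (shut) to 1.0 (fully open), then dx, dy, dz in parts of the range, where 1.0 means 1 m, then a rotation vector rx, ry, rz in a scale on which 1.0 is 4 rad; each row is the pose to reach, as a shift and turn from the pose commanded when the call began, along the tool's axes at that moment; what a row does not reach only later rows make up. A row lasts 1/10 s, in which the tool goes at most 0.05 m and 0.15 rad, less where a joint would pass 70% of its speed; a pose out of reach is approached as far as the arm can. The fingers move at their own pace and stop on an object; clamp_n is the grip in N (left out, the last holds). Time passes only in rows, so rows that do not move let the fingers close. The tool returns the time, the measured TCP pose, the force, the opening and the grip force at its end. only (a regular expression) keeps the lines of the reply that match it, lines (a string "A,B") keeps lines A to B, and quiet returns only ok. Input that does not fit is refused with a message, and nothing moves.
- r.get_state(): the state, without advancing time (a new reading comes with each control period).
- r.snapshot(name): name is "scene" or "top"; returns the picture (384x512x3 uint8, red, green, blue); there is no depth.
- r.camera_params(name): a dict with "fx", "fy", "cx", "cy" (pixels), "rvec" (rotation vector, rad) and "tvec" (3), from world to camera coordinates, as OpenCV has them. Camera axes: x right, y down, z forward; pixel columns grow to the right and rows downward; lengths in m; the calibration is good to about 2 mm. A picture is of the moment at which its call begins. camera_params takes no time and is no camera call.
- r.finish_job(): hands the job in; it is judged then, once.
The state is a dict: "clock": time; "q": joint angles; "qd": joint speeds; "joint_torque": joint torques, N m; "tool_pos": TCP position; "eef_rot": TCP orientation; "contact_force": force on the tool from outside, world axes, zero at the start; "moment": the same for the moment, N m; "opening": opening from 0.0 (shut) to 1.0 (fully open); "finger_force": force on a finger pad.
Only numpy, scipy, OpenCV 4.12 (cv2) and the standard library are available. Lean on these libraries where they do the work, as an engineer would, in place of code of your own. Each camera call takes 0.05 s, during which the arm holds its last target. There are 200 camera calls.

## Task

The four accessories in the dark rack with grey seats stand in the order in which they were put away; for setting up they are needed the other way round. Move them to the empty aluminium rack in the reverse order, so that the one nearest the raised end plate of the dark rack ends up farthest from the raised end plate of the aluminium rack, and so on down the row. Stand each one upright on the floor of its own pocket, never let one tip over, and leave all four released and at rest.

Things in the scene. Friction and masses are not known exactly. Their poses are not given: they have to be found in the camera images.
- oil_bottle: small plain round bottle with a narrow black dropper cap, the tallest of the four: body 27 mm in diameter and about 53 mm high, 78 mm high over the cap (16 mm in diameter); 28 g. Grasp the body. Origin at the centre of its underside, z up its axis. Loose; starts standing in one of the four seats of the old rack, in shuffled order.
- objective_case: cylindrical screw case, black below and light grey above, 36 mm in diameter (35 mm in the lower 37 mm), 62 mm high; 120 g. Origin at the centre of its underside, z up its axis. Loose; starts standing in one of the four seats of the old rack, in shuffled order.
- eyepiece: black microscope eyepiece standing on its narrow tube: tube 24 mm in diameter up to 21 mm, then 34 mm in diameter up to 39 mm, head 37 mm in diameter up to its top at 55 mm; 110 g. Grasp from 21 mm up. Origin at the centre of its underside, z up its axis. Loose; starts standing in one of the four seats of the old rack, in shuffled order.
- weight: brass weight with a knob, the lowest of the four: body 25 mm in diameter up to about 32 mm, then a neck, and a knob 18 mm in diameter on top, 48 mm high; 200 g. Grasp the body or the knob. Origin at the centre of its underside, z up its axis. Loose; starts standing in one of the four seats of the old rack, in shuffled order.
- old_rack: the full rack: dark steel carrier 262 x 66 mm, fixed, with four grey seats in a row at x = +87, +29, -29, -87 mm, y = 0. Pocket floors 12 mm, rims 18 mm above the table. A raised end plate, 6 mm thick, 30 mm high, stands across its +x end (away from the robot). Origin at the centre of its underside, x along the row, z up
- new_rack: the empty rack: bright aluminium block 258 x 66 mm, 18 mm high, fixed. Four round pockets, 46 mm in diameter, floor 12 mm above the table, in a row at x = +87, +29, -29, -87 mm, y = 0. A raised end plate, 6 mm thick, 30 mm high, stands across its +x end (away from the robot). Origin at the centre of its underside, x along the row, z up. A part from x in old_rack goes to -x here
- bottle_seat: the seat in which the oil bottle starts: grey block 56 x 56 x 14 mm with a round pocket 46 mm in diameter, 6 mm deep. One of four alike, side by side in the old rack; fixed, keeps its place in the row. Origin at the centre of its underside, 4 mm above the table; pocket floor 8 mm above that. x along the row, as in old_rack
- case_seat: the seat in which the objective case starts: grey block 56 x 56 x 14 mm with a round pocket 46 mm in diameter, 6 mm deep. One of four alike, side by side in the old rack; fixed, keeps its place in the row. Origin at the centre of its underside, 4 mm above the table; pocket floor 8 mm above that. x along the row, as in old_rack
- eyepiece_seat: the seat in which the eyepiece starts: grey block 56 x 56 x 14 mm with a round pocket 46 mm in diameter, 6 mm deep. One of four alike, side by side in the old rack; fixed, keeps its place in the row. Origin at the centre of its underside, 4 mm above the table; pocket floor 8 mm above that. x along the row, as in old_rack
- weight_seat: the seat in which the brass weight starts: grey block 56 x 56 x 14 mm with a round pocket 46 mm in diameter, 6 mm deep. One of four alike, side by side in the old rack; fixed, keeps its place in the row. Origin at the centre of its underside, 4 mm above the table; pocket floor 8 mm above that. x along the row, as in old_rack

How it is judged:
By the outcome, as a careful person would: the job done as asked, in the order asked, and still so for the second after the job is handed in, with the robot touching nothing.
It also fails if it takes over 93 s, if anything falls off the work surface, if the arm or the gripper's body presses on something with over 40 N, if the wrist force passes 120 N, or if a joint passes its speed limit or range.

## Working session

There is one attempt and no reset: what is moved stays moved. The work goes in short steps, Python scripts to look and compute and a tool call to move; the robot and the scene stay as the last step left them, time stands still between calls to the robot, and variables do not carry over. Pictures are saved under pics/ and viewed, at most 14 in all, crops included, and the job is handed in when it is done.

```bash
ls; mkdir -p pics
```

Run:
```python
from plant import r
import cv2
for n in ("scene","top"):
    cv2.imwrite(f"pics/{n}0.png",r.snapshot(n)[:,:,::-1]); print(r.camera_params(n))
s=r.get_state();print(s,r.grip_depth)
```

```text
pics
plant.py
{'fx': 422.6302409144995, 'fy': 422.6302409144995, 'cx': 263.1417433119468, 'cy': 186.93700656813874, 'rvec': array([ 2.10544086, -1.02991957,  0.49170219]), 'tvec': array([-0.39535469,  0.28400663,  0.59197774])}
{'fx': 364.3693590475707, 'fy': 364.3693590475707, 'cx': 258.7387918031037, 'cy': 186.58309831551153, 'rvec': array([ 2.145005  , -2.15090957,  0.15868466]), 'tvec': array([-0.11947302,  0.52638652,  0.82136328])}
{'clock': 0.1, 'q': array([ 1.19480682,  0.68991184, -0.19454885,  1.56620073,  0.15729874,
        0.90252399, -0.2150824 ]), 'qd': array([-7.65374957e-04, -7.69474580e-04,  1.38370346e-03, -3.37608783e-03,
       -5.13802117e-05, -9.73620287e-04, -2.57375240e-04]), 'joint_torque': array([-3.55860575e-03, -5.28500962e+01, -1.27151873e+00, -1.53836846e+01,
       -5.24744054e-02,  1.97703383e-03,  2.87442424e-05]), 'tool_pos': array([ 0.24876199, -0.57275233,  0.23799413]), 'eef_rot': array([ 9.79070827e-01,  2.03518143e-01, -2.17631856e-04, -7.96504634e-04]), 'contact_force': array([-0.36700081, -0.23584363, -0.90417594]), 'moment': array([0.02959586, 0.01023497, 0.02393553]), 'finger_force': 0.0, 'opening': 0.9972178803911788} -0.0187
```

View pics/scene0.png

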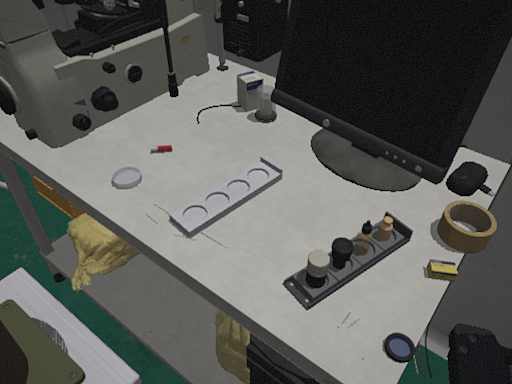

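View pics/top0.png

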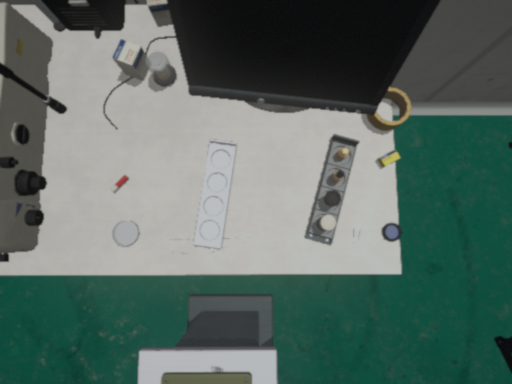

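The scene view shows the aluminium rack at about (228,195) and the dark rack at about (350,260). From the end plate the dark rack holds weight (385,228), bottle (367,235), eyepiece (342,252) and case (317,268). In the top view the row of pockets runs (222,157)–(210,231), and the items run (343,153), (338,176), (332,198), (327,223). I'll enlarge the top view to measure more precisely.

Run:
```python
from plant import r
import cv2,numpy as np
im=np.mean([r.snapshot("top")[:,:,::-1] for _ in range(6)],0).astype(np.uint8); cv2.imwrite("pics/topavg.png",im)
a=im[130:255,185:245];b=im[125:250,300:365]
c=np.hstack([a,b]); c=cv2.resize(c,None,fx=4.8,fy=4.8,interpolation=cv2.INTER_CUBIC); 
cv2.imwrite("pics/crop1.png",c)
im=np.mean([r.snapshot("scene")[:,:,::-1] for _ in range(6)],0).astype(np.uint8);cv2.imwrite("pics/sceneavg.png",im)
cv2.imwrite("pics/crop2.png",cv2.resize(im[150:310,160:420],None,fx=3,fy=3,interpolation=cv2.INTER_CUBIC))
```

```text
(no output)
```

View pics/crop1.png

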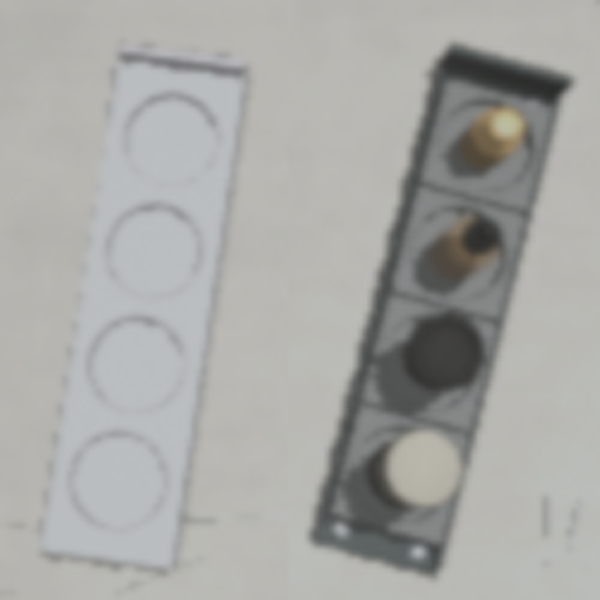

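View pics/crop2.png

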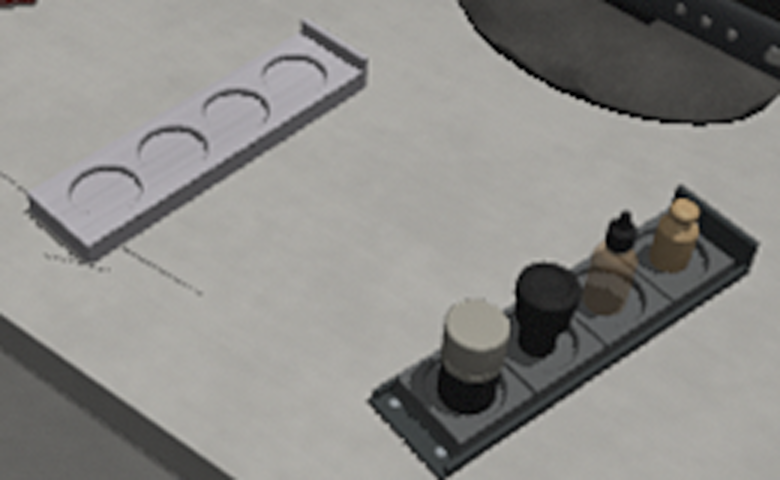

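The crops show pocket rims at (172,139), (154,251), (136,364) and (119,480) in the left half. Item tops in the right half are weight (508,124), bottle cap (482,235), eyepiece (444,352) and case (422,468). The seat dividers are also visible. Next I'll compute poses from these and cross-check them with the scene view.

Create h.py:
```python
import numpy as np,cv2
from plant import r
from scipy.spatial.transform import Rotation as R
def cam(n):
    p=r.camera_params(n);K=np.array([[p['fx'],0,p['cx']],[0,p['fy'],p['cy']],[0,0,1]]);return K,R.from_rotvec(p['rvec']).as_matrix(),p['tvec']
def ray(n,uv):
    K,A,t=cam(n);return -A.T@t,A.T@np.linalg.solve(K,[*uv,1])
def onz(n,uv,z):
    o,d=ray(n,uv);return o+d*(z-o[2])/d[2]
def tri(a,b):
    (o1,d1),(o2,d2)=ray("top",a),ray("scene",b)
    s=np.linalg.lstsq(np.c_[d1,-d2],o2-o1,rcond=None)[0];p,q=o1+d1*s[0],o2+d2*s[1];return (p+q)/2,np.linalg.norm(p-q)
def proj(n,P):
    K,A,t=cam(n);return cv2.projectPoints(np.float64(P).reshape(-1,3),cv2.Rodrigues(A)[0],t,K,None)[0].reshape(-1,2)
def go(p,row):
    """shift & turn (tool axes) to TCP p with tool x along world heading row"""
    s=r.get_state();T=R.from_quat(s['eef_rot']);d=T.inv().apply(np.array(p)-s['tool_pos'])
    G=R.from_euler('z',row)*R.from_euler('x',np.pi)
    v=(T.inv()*G).as_rotvec();print('shift',d.round(4),'turn',v.round(4),'t',round(s['clock'],2))
```

Run:
```python
from h import *
np.set_printoptions(precision=4,suppress=True)
L=lambda x,y:((x+.5)/4.8-.5+185,(y+.5)/4.8-.5+130)
Q=lambda x,y:((x-288+.5)/4.8-.5+300,(y+.5)/4.8-.5+125)
S=lambda x,y:((x+.5)/3-.5+160,(y+.5)/3-.5+150)
n=np.array([onz("top",L(*p),.018) for p in [(172,139),(154,251),(136,364),(119,480)]])
print("new top",n,n.mean(0)); d=n[0]-n[3];print(np.arctan2(d[1],d[0]),np.linalg.norm(d))
n2=np.array([onz("scene",S(*p),.018) for p in [(294,75),(236,108),(173,146),(106,187)]])
print("new scene",n2,n2.mean(0))
for nm,t,s,z in [("weight",(508,124),(685,209),.060),("bottle",(482,235),(627,215),.090),("eyep",(444,352),(548,284),.067),("case",(422,468),(478,325),.074)]:
    print(nm,onz("top",Q(*t),z),onz("scene",S(*s),z),tri(Q(*t),S(*s)))
print("mon L",tri((190,96),(273,98)),"mon R",tri((374,110),(440,175)))
for p in [(418,185),(528,212),(398,295),(505,325),(360,405),(468,430),(345,518),(438,545)]: print(onz("top",Q(*p),.018)[:2])
```

```text
new top [[ 0.5984 -0.0277  0.018 ]
 [ 0.5407 -0.0193  0.018 ]
 [ 0.4836 -0.0111  0.018 ]
 [ 0.4261 -0.0036  0.018 ]] [ 0.5122 -0.0154  0.018 ]
-0.13903119785583073 0.17394238943109674
new scene [[ 0.5974 -0.0261  0.018 ]
 [ 0.5426 -0.0165  0.018 ]
 [ 0.4852 -0.0082  0.018 ]
 [ 0.428  -0.0003  0.018 ]] [ 0.5133 -0.0128  0.018 ]
weight [ 0.6076 -0.3235  0.06  ] [ 0.6058 -0.3221  0.06  ] (array([ 0.6072, -0.3227,  0.0594]), np.float64(0.0020263111441417483))
bottle [ 0.5474 -0.302   0.09  ] [ 0.549  -0.3053  0.09  ] (array([ 0.5486, -0.3037,  0.089 ]), np.float64(0.0035006106610861345))
eyep [ 0.4954 -0.2873  0.067 ] [ 0.4943 -0.288   0.067 ] (array([ 0.4956, -0.2876,  0.0656]), np.float64(3.1208417187881385e-05))
case [ 0.4404 -0.2739  0.074 ] [ 0.439  -0.2748  0.074 ] (array([ 0.4405, -0.2742,  0.0722]), np.float64(0.00018652807240005892))
mon L (array([0.711 , 0.0247, 0.1395]), np.float64(0.006032035877906943)) mon R (array([ 0.6757, -0.3678,  0.144 ]), np.float64(0.0018741388673185861))
[ 0.5864 -0.2869]
[ 0.5723 -0.3423]
[ 0.5299 -0.2752]
[ 0.5145 -0.3285]
[ 0.4745 -0.2546]
[ 0.4618 -0.3081]
[ 0.4185 -0.2458]
[ 0.4052 -0.2914]
```

Row order from the end plate is weight, bottle, eyepiece, case. The new rack centre is (0.5127, -0.0143) with heading -0.143. The monitor's lower edge is at x≈0.69, z≈0.14, so I'll work with tool heading -0.10.

Add to h.py:
```python
H=-.10
IT=dict(case=(.440,-.2745),eyep=(.495,-.2877),bottle=(.5484,-.3037),weight=(.6068,-.3228))
def pocket(x):
    c=np.array([.5127,-.0143]);return c+x*np.array([np.cos(-.143),np.sin(-.143)])
```

```bash
python3 -c "
from h import *
go([*IT['case'],.15],H)"
```

```text
shift [ 0.2942 -0.198   0.0887] turn [ 2.000e-04 -0.000e+00  5.099e-01] t 0.7
```

Careful with the scale: turns go in shares of 4 rad. That gives: 0.51 rad / 4 = 0.1275.

{"fn": "nudge_tcp", "kwargs": {
  "increments": [
    [0.75,0.04,-0.03,0.01,0,0,0.0175],
    [0.75,0.08,-0.055,0.02,0,0,0.035],
    [0.75,0.12,-0.08,0.03,0,0,0.0525],
    [0.75,0.16,-0.108,0.045,0,0,0.07],
    [0.75,0.2,-0.135,0.06,0,0,0.0875],
    [0.75,0.24,-0.16,0.075,0,0,0.105],
    [0.75,0.27,-0.18,0.083,0,0,0.12],
    [0.75,0.294,-0.198,0.0887,0,0,0.1275],
    [0.75,0.294,-0.198,0.0887,0,0,0.1275],
    [0.75,0.294,-0.198,0.0887,0,0,0.1275]
  ],
  "clamp_n": 12
}}

```text
clock: 1.7
tool_pos: [0.4402, -0.2742, 0.15]
eef_rot: [0.999, -0.049, -0.0, 0.0]
contact_force: [-1.0, -0.8, 0.6]
opening: 0.75
finger_force: 0.0
```

```bash
python3 -c "
from h import *
cv2.imwrite('pics/s1.png',r.snapshot('scene')[:,:,::-1])
go([*IT['case'],.041],H)"
```

```text
shift [ 0.0004 -0.0011  0.1092] turn [ 0.001  -0.0001 -0.0006] t 1.75
```

View pics/s1.png

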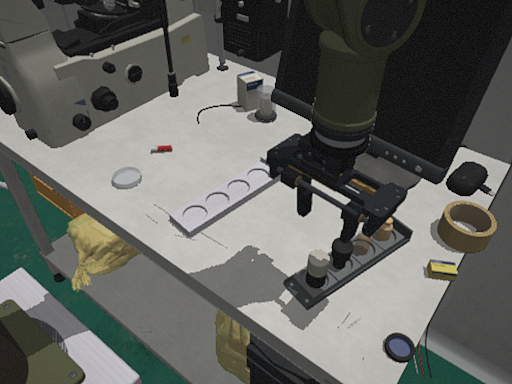

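The gripper hovers over the dark rack with its fingers on either side of the row and clear of the monitor. Descending to grip the case.

{"fn": "nudge_tcp", "kwargs": {
  "increments": [
    [0.75,0,0,0.03,0,0,0],
    [0.75,0,0,0.06,0,0,0],
    [0.75,0,0,0.09,0,0,0],
    [0.75,0,0,0.109,0,0,0],
    [0.75,0,0,0.109,0,0,0],
    [0.3,0,0,0.109,0,0,0],
    [0.3,0,0,0.109,0,0,0],
    [0.3,0,0,0.109,0,0,0],
    [0.3,0,0,0.109,0,0,0],
    [0.3,0,0,0.109,0,0,0]
  ],
  "clamp_n": 15
}}

```text
clock: 2.75
tool_pos: [0.4403, -0.2748, 0.0418]
eef_rot: [0.999, -0.05, 0.001, 0.0]
contact_force: [-0.6, 0.9, 5.2]
opening: 0.397
finger_force: 15.0
```

```bash
python3 -c "
from h import *
go([*IT['case'],.041],H)"
```

```text
shift [-0.0003 -0.0003  0.0008] turn [ 0.0007 -0.0015 -0.0001] t 2.75
```

{"fn": "nudge_tcp", "kwargs": {
  "increments": [
    [0.3,0,0,-0.01,0,0,0],
    [0.3,0,0,-0.03,0,0,0],
    [0.3,0,0,-0.055,0,0,0],
    [0.3,0,0,-0.08,0,0,0],
    [0.3,0,0,-0.095,0,0,0],
    [0.3,0,0,-0.095,0,0,0]
  ],
  "clamp_n": 15
}}

```text
clock: 3.35
tool_pos: [0.4409, -0.2751, 0.1383]
eef_rot: [0.999, -0.05, 0.002, 0.001]
contact_force: [0.1, -0.1, -0.8]
opening: 0.396
finger_force: 15.0
```

```bash
python3 -c "
from h import *
go([*pocket(.087),.137],H)"
```

```text
shift [ 0.1323 -0.263   0.0014] turn [ 0.0017 -0.004  -0.0002] t 3.35
```

{"fn": "nudge_tcp", "kwargs": {
  "increments": [
    [0.3,0.005,-0.012,0,0,0,0],
    [0.3,0.018,-0.037,0,0,0,0],
    [0.3,0.035,-0.07,0,0,0,0],
    [0.3,0.055,-0.105,0,0,0,0],
    [0.3,0.075,-0.145,0,0,0,0],
    [0.3,0.093,-0.18,0,0,0,0],
    [0.3,0.11,-0.215,0,0,0,0],
    [0.3,0.123,-0.245,0,0,0,0],
    [0.3,0.1305,-0.259,0,0,0,0],
    [0.3,0.1323,-0.263,0,0,0,0]
  ],
  "clamp_n": 15
}}

```text
clock: 4.35
tool_pos: [0.5979, -0.0232, 0.1349]
eef_rot: [0.999, -0.048, -0.001, -0.0]
contact_force: [0.0, -0.1, -1.4]
opening: 0.393
finger_force: 15.0
```

{"fn": "nudge_tcp", "kwargs": {
  "increments": [
    [0.3,0,0,0,0,0,0],
    [0.3,0,0,0,0,0,0],
    [0.3,0,0,0,0,0,0]
  ]
}}

```text
clock: 4.65
tool_pos: [0.5968, -0.0285, 0.136]
eef_rot: [0.999, -0.052, -0.0, 0.001]
contact_force: [0.2, -0.1, -0.7]
opening: 0.394
finger_force: 15.0
```

```bash
python3 -c "
from h import *
cv2.imwrite('pics/s2.png',r.snapshot('scene')[:,:,::-1])
cv2.imwrite('pics/t2.png',r.snapshot('top')[:,:,::-1])
go([*pocket(.087),.042],H)"
```

```text
shift [ 0.0014 -0.0012  0.0942] turn [ 0.0007  0.0002 -0.0025] t 4.75
```

View pics/s2.png

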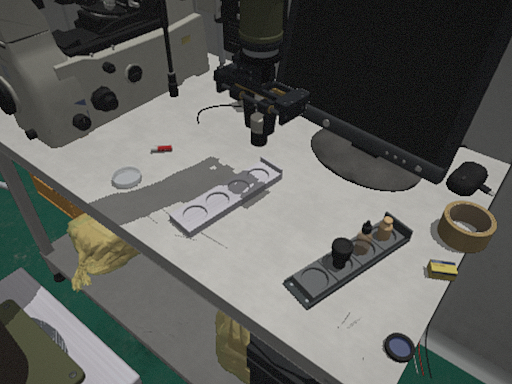

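The case is held upright at (259,135), in the air over the far pocket of the aluminium rack. The other three haven't moved. Lowering it.

{"fn": "nudge_tcp", "kwargs": {
  "increments": [
    [0.3,0,0,0.02,0,0,0],
    [0.3,0.001,-0.001,0.045,0,0,0],
    [0.3,0.001,-0.001,0.067,0,0,0],
    [0.3,0.001,-0.001,0.08,0,0,0],
    [0.3,0.001,-0.001,0.086,0,0,0],
    [0.3,0.001,-0.001,0.089,0,0,0],
    [0.3,0.001,-0.001,0.091,0,0,0],
    [0.3,0.001,-0.001,0.093,0,0,0],
    [0.3,0.001,-0.001,0.094,0,0,0],
    [0.3,0.001,-0.001,0.094,0,0,0]
  ],
  "clamp_n": 15
}}

```text
clock: 5.75
tool_pos: [0.5991, -0.0251, 0.0423]
eef_rot: [0.999, -0.05, 0.0, 0.0]
contact_force: [0.1, -0.0, -1.3]
opening: 0.4
finger_force: 15.0
```

```bash
python3 -c "
from h import *
go([*pocket(.087),.042],H)"
```

```text
shift [-0.0001  0.0016  0.0003] turn [ 0.     -0.0006 -0.0001] t 5.75
```

{"fn": "nudge_tcp", "kwargs": {
  "increments": [
    [0.3,0,0,0.001,0,0,0],
    [0.3,0,0,0.001,0,0,0],
    [0.3,0,0,0.001,0,0,0]
  ],
  "clamp_n": 15
}}

```text
clock: 6.05
tool_pos: [0.5993, -0.0251, 0.0419]
eef_rot: [0.999, -0.05, 0.001, -0.0]
contact_force: [-1.3, 0.7, 5.2]
opening: 0.396
finger_force: 15.0
```

{"fn": "nudge_tcp", "kwargs": {
  "increments": [
    [0.45,0,0,0.001,0,0,0],
    [0.5,0,0,0.001,0,0,0],
    [0.6,0,0,0.001,0,0,0],
    [0.65,0,0,0,0,0,0],
    [0.7,0,0,-0.01,0,0,0],
    [0.7,0,0,-0.03,0,0,0],
    [0.7,0,0,-0.06,0,0,0],
    [0.7,0,0,-0.09,0,0,0],
    [0.7,0,0,-0.11,0,0,0],
    [0.7,0,0,-0.11,0,0,0]
  ]
}}

```text
clock: 7.05
tool_pos: [0.6011, -0.0254, 0.1546]
eef_rot: [0.999, -0.05, 0.003, -0.0]
contact_force: [-0.3, 0.0, 0.2]
opening: 0.702
finger_force: 0.0
```

```bash
python3 -c "
from h import *
go([*IT['eyep'],.15],H)"
```

```text
shift [-0.0793  0.2716  0.004 ] turn [-0.0005 -0.0068 -0.0004] t 7.05
```

{"fn": "nudge_tcp", "kwargs": {
  "increments": [
    [0.75,-0.01,0.035,0.001,0,0,0],
    [0.75,-0.022,0.075,0.002,0,0,0],
    [0.75,-0.034,0.115,0.003,0,0,0],
    [0.75,-0.045,0.155,0.004,0,0,0],
    [0.75,-0.057,0.195,0.004,0,0,0],
    [0.75,-0.068,0.235,0.004,0,0,0],
    [0.75,-0.076,0.26,0.004,0,0,0],
    [0.75,-0.079,0.27,0.004,0,0,0],
    [0.75,-0.079,0.271,0.004,0,0,0],
    [0.75,-0.079,0.271,0.004,0,0,0]
  ],
  "clamp_n": 15
}}

```text
clock: 8.05
tool_pos: [0.494, -0.285, 0.1467]
eef_rot: [0.999, -0.049, 0.0, -0.001]
contact_force: [-0.3, 0.5, -1.2]
opening: 0.755
finger_force: 0.0
```

```bash
python3 -c "
from h import *
cv2.imwrite('pics/s3.png',r.snapshot('scene')[:,:,::-1])
go([*IT['eyep'],.0405],H)"
```

```text
shift [0.001  0.0033 0.1063] turn [-0.0018 -0.0003  0.0029] t 8.1
```

View pics/s3.png

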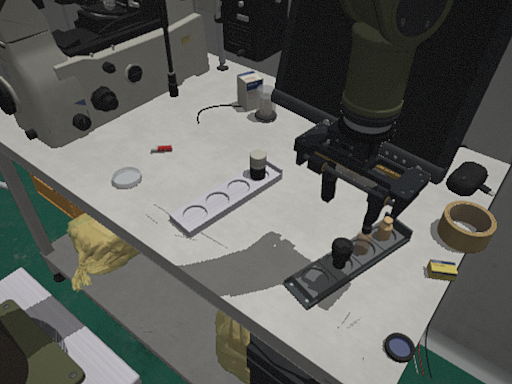

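The case stands upright in the far pocket at (258,166). Eyepiece next.

{"fn": "nudge_tcp", "kwargs": {
  "increments": [
    [0.75,0,0,0.03,0,0,0],
    [0.75,0,0,0.06,0,0,0],
    [0.75,0,0,0.09,0,0,0],
    [0.75,0,0,0.109,0,0,0],
    [0.75,0,0,0.109,0,0,0],
    [0.3,0,0,0.109,0,0,0],
    [0.3,0,0,0.109,0,0,0],
    [0.3,0,0,0.109,0,0,0],
    [0.3,0,0,0.109,0,0,0],
    [0.3,0,0,0.109,0,0,0]
  ],
  "clamp_n": 15
}}

```text
clock: 9.1
tool_pos: [0.4937, -0.2874, 0.0389]
eef_rot: [0.999, -0.05, 0.001, 0.0]
contact_force: [-0.7, -0.3, 3.8]
opening: 0.394
finger_force: 15.0
```

```bash
python3 -c "
from h import *
go([*IT['eyep'],.0405],H)"
```

```text
shift [ 0.0013  0.0002 -0.0016] turn [ 0.0008 -0.0017 -0.0004] t 9.1
```

{"fn": "nudge_tcp", "kwargs": {
  "increments": [
    [0.3,0,0,-0.01,0,0,0],
    [0.3,0,0,-0.03,0,0,0],
    [0.3,0,0,-0.055,0,0,0],
    [0.3,0,0,-0.08,0,0,0],
    [0.3,0,0,-0.1,0,0,0],
    [0.3,0,0,-0.1,0,0,0]
  ],
  "clamp_n": 15
}}

```text
clock: 9.7
tool_pos: [0.4946, -0.2879, 0.1409]
eef_rot: [0.999, -0.05, 0.002, 0.001]
contact_force: [-0.0, -0.3, -2.1]
opening: 0.397
finger_force: 15.0
```

```bash
python3 -c "
from h import *
cv2.imwrite('pics/s4.png',r.snapshot('scene')[100:300,220:470,::-1])
go([*pocket(.029),.137],H)"
```

```text
shift [ 0.0206 -0.2722  0.0021] turn [ 0.0009 -0.0024 -0.0002] t 9.75
```

View pics/s4.png

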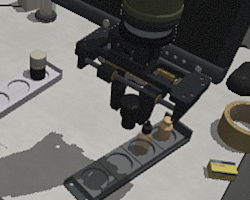

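The eyepiece is held upright at (130,108) in the crop and is clear of its seat.

{"fn": "nudge_tcp", "kwargs": {
  "increments": [
    [0.3,0.001,-0.012,0,0,0,0],
    [0.3,0.003,-0.037,0,0,0,0],
    [0.3,0.005,-0.07,0,0,0,0],
    [0.3,0.008,-0.105,0,0,0,0],
    [0.3,0.011,-0.145,0,0,0,0],
    [0.3,0.014,-0.182,0,0,0,0],
    [0.3,0.017,-0.22,0,0,0,0],
    [0.3,0.019,-0.25,0,0,0,0],
    [0.3,0.0205,-0.268,0,0,0,0],
    [0.3,0.0205,-0.272,0,0,0,0]
  ],
  "clamp_n": 15
}}

```text
clock: 10.75
tool_pos: [0.54, -0.0138, 0.1366]
eef_rot: [0.999, -0.047, -0.001, -0.001]
contact_force: [0.2, -0.1, -1.6]
opening: 0.398
finger_force: 15.0
```

{"fn": "nudge_tcp", "kwargs": {
  "increments": [
    [0.3,0,0,0,0,0,0],
    [0.3,0,0,0,0,0,0],
    [0.3,0,0,0,0,0,0],
    [0.3,0,0,0,0,0,0]
  ]
}}

```text
clock: 11.15
tool_pos: [0.5405, -0.0197, 0.138]
eef_rot: [0.999, -0.051, -0.0, 0.0]
contact_force: [0.8, -0.3, -0.8]
opening: 0.397
finger_force: 15.0
```

```bash
python3 -c "
from h import *
go([*pocket(.029),.0395],H)"
```

```text
shift [ 0.0007 -0.0014  0.0985] turn [ 0.0007  0.0001 -0.0024] t 11.15
```

{"fn": "nudge_tcp", "kwargs": {
  "increments": [
    [0.3,0,0,0.02,0,0,0],
    [0.3,0.0005,0,0.045,0,0,0],
    [0.3,0.0005,0,0.07,0,0,0],
    [0.3,0.0005,0,0.085,0,0,0],
    [0.3,0.0005,0,0.09,0,0,0],
    [0.3,0.0005,0,0.093,0,0,0],
    [0.3,0.0005,0,0.095,0,0,0],
    [0.3,0.0005,0,0.097,0,0,0],
    [0.3,0.0005,0,0.098,0,0,0],
    [0.3,0.0005,0,0.098,0,0,0]
  ],
  "clamp_n": 15
}}

```text
clock: 12.15
tool_pos: [0.5415, -0.0183, 0.0403]
eef_rot: [0.999, -0.05, 0.0, -0.0]
contact_force: [0.5, -0.8, -0.7]
opening: 0.396
finger_force: 15.0
```

```bash
python3 -c "
from h import *
go([*pocket(.029),.039],H)"
```

```text
shift [-0.      0.0001  0.0013] turn [-0.     -0.0006 -0.0001] t 12.15
```

{"fn": "nudge_tcp", "kwargs": {
  "increments": [
    [0.3,0,0,0.001,0,0,0],
    [0.3,0,0,0.0018,0,0,0],
    [0.3,0,0,0.0018,0,0,0],
    [0.3,0,0,0.0018,0,0,0]
  ],
  "clamp_n": 15
}}

```text
clock: 12.55
tool_pos: [0.5418, -0.0185, 0.0389]
eef_rot: [0.999, -0.05, 0.001, 0.0]
contact_force: [-0.6, -0.7, 5.4]
opening: 0.395
finger_force: 15.0
```

{"fn": "nudge_tcp", "kwargs": {
  "increments": [
    [0.45,0,0,0,0,0,0],
    [0.5,0,0,0,0,0,0],
    [0.6,0,0,0,0,0,0],
    [0.65,0,0,0,0,0,0],
    [0.7,0,0,-0.01,0,0,0],
    [0.7,0,0,-0.03,0,0,0],
    [0.7,0,0,-0.06,0,0,0],
    [0.7,0,0,-0.09,0,0,0],
    [0.7,0,0,-0.115,0,0,0],
    [0.7,0,0,-0.115,0,0,0]
  ]
}}

```text
clock: 13.55
tool_pos: [0.5434, -0.0186, 0.1569]
eef_rot: [0.999, -0.05, 0.003, -0.0]
contact_force: [0.2, -0.6, 0.0]
opening: 0.702
finger_force: 0.0
```

```bash
python3 -c "
from h import *
go([*IT['bottle'],.155],H)"
```

```text
shift [0.0335 0.2832 0.0019] turn [-0.0007 -0.0069 -0.0004] t 13.55
```

{"fn": "nudge_tcp", "kwargs": {
  "increments": [
    [0.65,0.004,0.035,0.001,0,0,0],
    [0.65,0.009,0.078,0.002,0,0,0],
    [0.65,0.014,0.12,0.002,0,0,0],
    [0.65,0.019,0.16,0.002,0,0,0],
    [0.65,0.024,0.205,0.002,0,0,0],
    [0.65,0.029,0.245,0.002,0,0,0],
    [0.65,0.032,0.27,0.002,0,0,0],
    [0.65,0.0335,0.282,0.002,0,0,0],
    [0.65,0.0335,0.283,0.002,0,0,0],
    [0.65,0.0335,0.283,0.002,0,0,0]
  ],
  "clamp_n": 6
}}

```text
clock: 14.55
tool_pos: [0.5464, -0.3013, 0.1508]
eef_rot: [0.999, -0.049, -0.0, -0.001]
contact_force: [0.3, 0.6, -0.1]
opening: 0.65
finger_force: 0.0
```

{"fn": "nudge_tcp", "kwargs": {
  "increments": [
    [0.65,0,0,0,0,0,0],
    [0.65,0,0,0,0,0,0],
    [0.65,0,0,0,0,0,0]
  ]
}}

```text
clock: 14.85
tool_pos: [0.5466, -0.302, 0.1513]
eef_rot: [0.999, -0.049, 0.0, -0.0]
contact_force: [0.4, 0.4, -0.2]
opening: 0.649
finger_force: 0.0
```

```bash
python3 -c "
from h import *
cv2.imwrite('pics/s5.png',r.snapshot('scene')[120:320,180:430,::-1])
go([*IT['bottle'],.03],H)"
```

```text
shift [0.0019 0.0012 0.1213] turn [-0.0002 -0.0001  0.0011] t 14.9
```

View pics/s5.png

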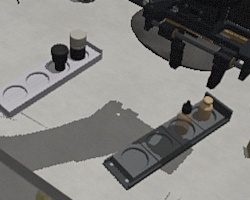

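The case (77,45) and eyepiece (60,57) stand upright in their new pockets. The bottle is at (185,118). Descending on it.

{"fn": "nudge_tcp", "kwargs": {
  "increments": [
    [0.65,0.0015,0.001,0.03,0,0,0],
    [0.65,0.0015,0.001,0.06,0,0,0],
    [0.65,0.0015,0.001,0.09,0,0,0],
    [0.65,0.0015,0.001,0.112,0,0,0],
    [0.65,0.0015,0.001,0.121,0,0,0],
    [0.2,0.0015,0.001,0.121,0,0,0],
    [0.2,0.0015,0.001,0.121,0,0,0],
    [0.2,0.0015,0.001,0.121,0,0,0],
    [0.2,0.0015,0.001,0.121,0,0,0],
    [0.2,0.0015,0.001,0.121,0,0,0]
  ],
  "clamp_n": 6
}}

```text
clock: 15.9
tool_pos: [0.5484, -0.3048, 0.0314]
eef_rot: [0.999, -0.05, 0.001, 0.0]
contact_force: [-0.4, -0.2, 4.5]
opening: 0.297
finger_force: 6.0
```

{"fn": "nudge_tcp", "kwargs": {
  "increments": [
    [0.2,0,0,0,0,0,0],
    [0.2,0,0,0,0,0,0],
    [0.2,0,0,-0.01,0,0,0],
    [0.2,0,0,-0.03,0,0,0],
    [0.2,0,0,-0.055,0,0,0],
    [0.2,0,0,-0.08,0,0,0],
    [0.2,0,0,-0.095,0,0,0],
    [0.2,0,0,-0.095,0,0,0]
  ],
  "clamp_n": 6
}}

```text
clock: 16.7
tool_pos: [0.5489, -0.3052, 0.1276]
eef_rot: [0.999, -0.05, 0.002, 0.001]
contact_force: [1.1, 0.2, -0.9]
opening: 0.296
finger_force: 6.0
```

```bash
python3 -c "
from h import *
cv2.imwrite('pics/s6.png',r.snapshot('scene')[120:320,180:430,::-1])
go([*pocket(-.029),.125],H)"
```

```text
shift [-0.0932 -0.2866  0.0007] turn [ 0.0006 -0.0015 -0.0002] t 16.75
```

View pics/s6.png

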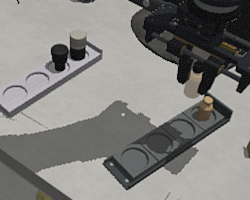

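The bottle is lifted upright between the pads at (190,80). Carrying it to x = -29.

{"fn": "nudge_tcp", "kwargs": {
  "increments": [
    [0.2,-0.004,-0.012,0,0,0,0],
    [0.2,-0.013,-0.04,0,0,0,0],
    [0.2,-0.025,-0.075,0,0,0,0],
    [0.2,-0.037,-0.113,0,0,0,0],
    [0.2,-0.05,-0.153,0,0,0,0],
    [0.2,-0.063,-0.193,0,0,0,0],
    [0.2,-0.076,-0.233,0,0,0,0],
    [0.2,-0.086,-0.265,0,0,0,0],
    [0.2,-0.092,-0.282,0,0,0,0],
    [0.2,-0.0932,-0.286,0,0,0,0]
  ],
  "clamp_n": 6
}}

```text
clock: 17.75
tool_pos: [0.4813, -0.007, 0.1242]
eef_rot: [0.999, -0.047, -0.002, -0.001]
contact_force: [0.6, -0.8, 0.7]
opening: 0.301
finger_force: 6.0
```

{"fn": "nudge_tcp", "kwargs": {
  "increments": [
    [0.2,0,0,0,0,0,0],
    [0.2,0,0,0,0,0,0],
    [0.2,0,0,0,0,0,0],
    [0.2,0,0,0,0,0,0]
  ]
}}

```text
clock: 18.15
tool_pos: [0.4837, -0.0118, 0.1252]
eef_rot: [0.999, -0.051, 0.0, 0.0]
contact_force: [-1.3, -0.1, -0.0]
opening: 0.298
finger_force: 6.0
```

```bash
python3 -c "
from h import *
go([*pocket(-.029),.0315],H)"
```

```text
shift [ 0.0001 -0.0018  0.0937] turn [ 0.0006 -0.0003 -0.0023] t 18.15
```

{"fn": "nudge_tcp", "kwargs": {
  "increments": [
    [0.2,0,0,0.02,0,0,0],
    [0.2,0,-0.0005,0.045,0,0,0],
    [0.2,0,-0.0005,0.067,0,0,0],
    [0.2,0,-0.0005,0.08,0,0,0],
    [0.2,0,-0.0005,0.086,0,0,0],
    [0.2,0,-0.0005,0.09,0,0,0],
    [0.2,0,-0.0005,0.092,0,0,0],
    [0.2,0,-0.0005,0.0935,0,0,0],
    [0.2,0,-0.0005,0.0935,0,0,0],
    [0.2,0,-0.0005,0.0935,0,0,0]
  ],
  "clamp_n": 6
}}

```text
clock: 19.15
tool_pos: [0.4839, -0.0101, 0.0321]
eef_rot: [0.999, -0.05, 0.0, 0.0]
contact_force: [0.6, -0.7, 0.2]
opening: 0.295
finger_force: 6.0
```

{"fn": "nudge_tcp", "kwargs": {
  "increments": [
    [0.2,0,0,0.0005,0,0,0],
    [0.2,0,0,0.001,0,0,0],
    [0.2,0,0,0.001,0,0,0]
  ],
  "clamp_n": 6
}}

```text
clock: 19.45
tool_pos: [0.4838, -0.01, 0.0312]
eef_rot: [0.999, -0.05, 0.0, -0.0]
contact_force: [-0.5, 0.5, 5.0]
opening: 0.298
finger_force: 6.0
```

Floor contact is felt at the same height the bottle was grasped at. Releasing, then on to the weight.

{"fn": "nudge_tcp", "kwargs": {
  "increments": [
    [0.35,0,0,0,0,0,0],
    [0.4,0,0,0,0,0,0],
    [0.5,0,0,0,0,0,0],
    [0.55,0,0,0,0,0,0],
    [0.6,0,0,-0.01,0,0,0],
    [0.6,0,0,-0.03,0,0,0],
    [0.6,0,0,-0.06,0,0,0],
    [0.6,0,0,-0.09,0,0,0],
    [0.6,0,0,-0.115,0,0,0],
    [0.6,0,0,-0.115,0,0,0]
  ]
}}

```text
clock: 20.45
tool_pos: [0.4853, -0.0102, 0.149]
eef_rot: [0.999, -0.05, 0.003, -0.0]
contact_force: [1.0, 0.1, 0.0]
opening: 0.597
finger_force: 0.0
```

```bash
python3 -c "
from h import *
go([*IT['weight'],.12],H)"
```

```text
shift [0.152  0.2989 0.0297] turn [-0.0007 -0.0062 -0.0005] t 20.45
```

{"fn": "nudge_tcp", "kwargs": {
  "increments": [
    [0.6,0.01,0.03,0,0,0,0],
    [0.6,0.028,0.07,0,0,0,0],
    [0.6,0.048,0.11,0.005,0,0,0],
    [0.6,0.068,0.15,0.01,0,0,0],
    [0.6,0.088,0.19,0.015,0,0,0],
    [0.6,0.11,0.23,0.02,0,0,0],
    [0.6,0.13,0.265,0.025,0,0,0],
    [0.6,0.146,0.288,0.03,0,0,0],
    [0.6,0.1515,0.298,0.03,0,0,0],
    [0.6,0.1515,0.2985,0.03,0,0,0]
  ],
  "clamp_n": 15
}}

```text
clock: 21.45
tool_pos: [0.6037, -0.3244, 0.1146]
eef_rot: [0.999, -0.051, -0.0, 0.0]
contact_force: [-0.4, 1.5, 0.2]
opening: 0.599
finger_force: 0.0
```

{"fn": "nudge_tcp", "kwargs": {
  "increments": [
    [0.6,0,0,0,0,0,0],
    [0.6,0,0,0,0,0,0],
    [0.6,0,0,0,0,0,0]
  ]
}}

```text
clock: 21.75
tool_pos: [0.6044, -0.3208, 0.1159]
eef_rot: [0.999, -0.049, -0.0, -0.0]
contact_force: [0.6, -0.2, -1.1]
opening: 0.596
finger_force: 0.0
```

```bash
python3 -c "
from h import *
cv2.imwrite('pics/s7.png',cv2.resize(r.snapshot('scene')[120:320,180:430,::-1],None,fx=2,fy=2))
go([*IT['weight'],.0225],H)"
```

```text
shift [0.0025 0.0016 0.0934] turn [-0.0005  0.0002  0.0011] t 21.8
```

View pics/s7.png

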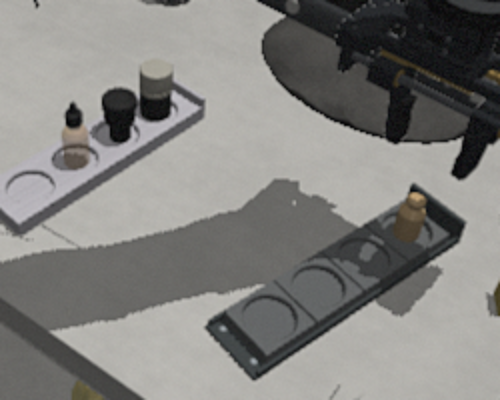

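The bottle, eyepiece and case all stand upright in their pockets. The weight is alone at (410,218) with the fingers above it. Descending on it.

{"fn": "nudge_tcp", "kwargs": {
  "increments": [
    [0.6,0.002,0.001,0.025,0,0,0],
    [0.6,0.002,0.001,0.055,0,0,0],
    [0.6,0.002,0.001,0.078,0,0,0],
    [0.6,0.002,0.001,0.088,0,0,0],
    [0.6,0.002,0.001,0.092,0,0,0],
    [0.2,0.002,0.001,0.092,0,0,0],
    [0.2,0.002,0.001,0.092,0,0,0],
    [0.2,0.002,0.001,0.092,0,0,0],
    [0.2,0.002,0.001,0.092,0,0,0],
    [0.2,0.002,0.001,0.092,0,0,0]
  ],
  "clamp_n": 20
}}

```text
clock: 22.8
tool_pos: [0.6072, -0.3233, 0.0248]
eef_rot: [0.999, -0.05, 0.001, 0.0]
contact_force: [-0.3, 1.4, 4.8]
opening: 0.272
finger_force: 20.0
```

{"fn": "nudge_tcp", "kwargs": {
  "increments": [
    [0.2,0,0,0,0,0,0],
    [0.2,0,0,0,0,0,0]
  ],
  "clamp_n": 20
}}

```text
clock: 23.0
tool_pos: [0.6072, -0.3233, 0.0248]
eef_rot: [0.999, -0.05, 0.001, 0.0]
contact_force: [-0.6, 1.1, 6.6]
opening: 0.267
finger_force: 20.0
```

{"fn": "nudge_tcp", "kwargs": {
  "increments": [
    [0.2,0,0,-0.01,0,0,0],
    [0.2,0,0,-0.03,0,0,0],
    [0.2,0,0,-0.055,0,0,0],
    [0.2,0,0,-0.08,0,0,0],
    [0.2,0,0,-0.1,0,0,0],
    [0.2,0,0,-0.1,0,0,0]
  ],
  "clamp_n": 20
}}

```text
clock: 23.6
tool_pos: [0.6079, -0.3249, 0.1269]
eef_rot: [0.999, -0.05, 0.003, 0.001]
contact_force: [-0.1, -0.6, -2.7]
opening: 0.268
finger_force: 20.0
```

```bash
python3 -c "
from h import *
go([*pocket(-.087),.125],H)"
```

```text
shift [-0.2128 -0.3031 -0.    ] turn [ 0.0027 -0.0052 -0.0007] t 23.6
```

The force reads -2.7 N and the opening held, so the weight is gripped. Carrying it round the robot side to the last pocket.

{"fn": "nudge_tcp", "kwargs": {
  "increments": [
    [0.2,-0.012,-0.01,0,0,0,0],
    [0.2,-0.035,-0.03,0,0,0,0],
    [0.2,-0.065,-0.055,0,0,0,0],
    [0.2,-0.095,-0.085,0,0,0,0],
    [0.2,-0.125,-0.115,0,0,0,0],
    [0.2,-0.15,-0.145,0,0,0,0],
    [0.2,-0.17,-0.178,0,0,0,0],
    [0.2,-0.19,-0.212,0,0,0,0],
    [0.2,-0.202,-0.245,0,0,0,0],
    [0.2,-0.21,-0.275,0,0,0,0]
  ],
  "clamp_n": 20
}}

```text
clock: 24.6
tool_pos: [0.423, -0.0275, 0.1231]
eef_rot: [0.999, -0.05, -0.001, 0.0]
contact_force: [0.5, -0.7, -2.2]
opening: 0.27
finger_force: 20.0
```

{"fn": "nudge_tcp", "kwargs": {
  "increments": [
    [0.2,-0.002,-0.02,0,0,0,0],
    [0.2,-0.0028,-0.027,0,0,0,0],
    [0.2,-0.0028,-0.0275,0,0,0,0],
    [0.2,-0.0028,-0.0275,0,0,0,0],
    [0.2,-0.0028,-0.0275,0,0,0,0],
    [0.2,-0.0028,-0.0275,0,0,0,0]
  ]
}}

```text
clock: 25.2
tool_pos: [0.4249, -0.0024, 0.1237]
eef_rot: [0.999, -0.051, 0.0, 0.0]
contact_force: [0.3, 0.0, -2.8]
opening: 0.272
finger_force: 20.0
```

```bash
python3 -c "
from h import *
go([*pocket(-.087),.025],H)"
```

```text
shift [ 0.0016 -0.0007  0.0987] turn [ 0.0006 -0.0002 -0.0025] t 25.2
```

{"fn": "nudge_tcp", "kwargs": {
  "increments": [
    [0.2,0,0,0.02,0,0,0],
    [0.2,0.001,0,0.045,0,0,0],
    [0.2,0.001,0,0.07,0,0,0],
    [0.2,0.001,0,0.085,0,0,0],
    [0.2,0.001,0,0.09,0,0,0],
    [0.2,0.001,0,0.093,0,0,0],
    [0.2,0.001,0,0.095,0,0,0],
    [0.2,0.001,0,0.097,0,0,0],
    [0.2,0.001,0,0.098,0,0,0],
    [0.2,0.001,0,0.098,0,0,0]
  ],
  "clamp_n": 20
}}

```text
clock: 26.2
tool_pos: [0.4353, -0.0014, 0.0338]
eef_rot: [0.999, -0.052, -0.009, 0.0]
contact_force: [-0.5, 0.6, -2.0]
opening: 0.271
finger_force: 20.0
```

{"fn": "nudge_tcp", "kwargs": {
  "increments": [
    [0.2,0,0,0.0005,0,0,0],
    [0.2,0,0,0.001,0,0,0],
    [0.2,0,0,0.001,0,0,0]
  ],
  "clamp_n": 20
}}

```text
clock: 26.5
tool_pos: [0.4355, -0.0013, 0.0329]
eef_rot: [0.999, -0.05, -0.009, 0.0]
contact_force: [-0.3, -0.0, -2.3]
opening: 0.27
finger_force: 20.0
```

```bash
python3 -c "
from h import *
s=r.get_state();print(s['q'].round(3));go([*pocket(-.087),.025],H);print(pocket(-.087))"
```

```text
[-0.129  0.888  0.045  2.249 -1.     0.043 -0.772]
shift [-0.0087  0.0015  0.0081] turn [ 0.0018  0.0177 -0.0007] t 26.5
[ 0.42658802 -0.00190136]
```

The wrist is on a joint limit (q5=-1.0, q6=0.04), so this configuration can't reach the pose. I'll lift, back off and test a small roll to bring the wrist round through positive q5.

{"fn": "nudge_tcp", "kwargs": {
  "increments": [
    [0.2,0,0,-0.02,0,0,0],
    [0.2,0.01,0,-0.05,0,0,0],
    [0.2,0.03,0,-0.08,0,0,0],
    [0.2,0.05,0,-0.09,0,0,0],
    [0.2,0.06,0,-0.09,0,0,0],
    [0.2,0.06,0,-0.09,0,0,0],
    [0.2,0.06,0,-0.09,0,0,0]
  ],
  "clamp_n": 30
}}

```text
clock: 27.2
tool_pos: [0.4949, -0.0069, 0.1206]
eef_rot: [0.999, -0.05, -0.011, 0.0]
contact_force: [-0.5, -0.4, -1.5]
opening: 0.267
finger_force: 30.0
```

```bash
python3 -c "
from h import *
s=r.get_state();print(s['q'].round(3));go([*pocket(-.087),.12],H)"
```

```text
[-0.383  0.801  0.523  2.058 -0.809  0.52  -0.927]
shift [-0.0684  0.0019  0.0021] turn [ 0.0011  0.0215 -0.0005] t 27.2
```

{"fn": "nudge_tcp", "kwargs": {
  "increments": [
    [0.2,0,0,0,0.01,0,0],
    [0.2,0,0,0,0.02,0,0],
    [0.2,0,0,0,0.03,0,0],
    [0.2,0,0,0,0.03,0,0]
  ]
}}

```text
clock: 27.6
tool_pos: [0.4948, -0.009, 0.1211]
eef_rot: [0.997, -0.053, -0.007, -0.06]
contact_force: [-0.6, -0.9, -2.6]
opening: 0.266
finger_force: 30.0
```

```bash
python3 -c "
from h import *
s=r.get_state();print(s['q'].round(3));go([*pocket(-.087),.12],H)"
```

```text
[-0.237  0.776  0.406  2.062 -0.871  0.533 -0.814]
shift [-0.0686  0.0004  0.0025] turn [-0.1185  0.0205 -0.0056] t 27.6
```

In the tool's units: -0.37 rad / 4 = -0.0925.

{"fn": "nudge_tcp", "kwargs": {
  "increments": [
    [0.2,0,0,0,-0.025,0,0],
    [0.2,0,0,0,-0.05,0,0],
    [0.2,-0.01,0,0,-0.075,0,0],
    [0.2,-0.02,0,0,-0.0925,0,0],
    [0.2,-0.035,0,0,-0.0925,0,0],
    [0.2,-0.05,0,0,-0.0925,0,0],
    [0.2,-0.05,0,0,-0.0925,0,0]
  ],
  "clamp_n": 30
}}

```text
clock: 28.3
tool_pos: [0.4434, -0.0012, 0.1219]
eef_rot: [0.991, -0.048, -0.018, 0.125]
contact_force: [-0.3, 0.0, -2.5]
opening: 0.267
finger_force: 30.0
```

```bash
python3 -c "
from h import *
s=r.get_state();print(s['q'].round(3));go([*pocket(-.087),.12],H)"
```

```text
[-0.677  0.862  0.718  2.173 -0.721  0.438 -1.121]
shift [-0.0166  0.0017  0.0028] turn [0.2518 0.0234 0.0028] t 28.3
```

{"fn": "nudge_tcp", "kwargs": {
  "increments": [
    [0.2,-0.01,0,0,0,0,0],
    [0.2,-0.02,0,0,0,0,0],
    [0.2,-0.02,0,0,0,0,0]
  ]
}}

```text
clock: 28.6
tool_pos: [0.4252, -0.0002, 0.1229]
eef_rot: [0.991, -0.049, -0.016, 0.125]
contact_force: [-0.6, -0.4, -2.3]
opening: 0.264
finger_force: 30.0
```

```bash
python3 -c "
from h import *
s=r.get_state();print(s['q'].round(3));go([*pocket(-.087),.12],H)"
```

```text
[-0.681  0.842  0.696  2.225 -0.74   0.392 -1.109]
shift [0.0016 0.0008 0.0032] turn [0.2513 0.0204 0.0013] t 28.6
```

In the tool's units: 0.25 rad / 4 = 0.0625.

{"fn": "nudge_tcp", "kwargs": {
  "increments": [
    [0.2,0,0,0,0.02,0,0],
    [0.2,0,0,0,0.04,0,0],
    [0.2,0,0,0,0.0625,0.005,0],
    [0.2,0,0,0,0.0625,0.005,0],
    [0.2,0,0,0,0.0625,0.005,0]
  ],
  "clamp_n": 30
}}

```text
clock: 29.1
tool_pos: [0.4274, -0.0012, 0.1232]
eef_rot: [0.999, -0.05, 0.001, 0.001]
contact_force: [-0.1, 1.0, -2.4]
opening: 0.266
finger_force: 30.0
```

```bash
python3 -c "
from h import *
s=r.get_state();print(s['q'].round(3));go([*pocket(-.087),.06],H)"
```

```text
[-0.321  0.713  0.35   2.266 -0.874  0.293 -0.871]
shift [-0.0008  0.0007  0.0632] turn [ 0.0025 -0.0019 -0.0004] t 29.1
```

I'll fit a simple S-R-S arm model to the recorded poses so I can see where the limits lie.

Create fk.py:
```python
import numpy as np,itertools
from scipy.optimize import least_squares
from scipy.spatial.transform import Rotation as R
LO=np.array([-3.01,-.46,-1.47,.13,-1,.04,-2.66]);HI=np.array([3.01,2.08,1.51,2.56,4.14,2.09,2.66])
D=[([1.1948,.6899,-.1945,1.5662,.1573,.9025,-.2151],[.2488,-.5728,.2380],[.97907,.20352,-.0002,-.0008]),
([-.129,.888,.045,2.249,-1,.043,-.772],[.4355,-.0013,.0329],[.999,-.05,-.009,0]),
([-.383,.801,.523,2.058,-.809,.52,-.927],[.4949,-.0069,.1206],[.999,-.05,-.011,0]),
([-.237,.776,.406,2.062,-.871,.533,-.814],[.4948,-.009,.1211],[.997,-.053,-.007,-.06]),
([-.677,.862,.718,2.173,-.721,.438,-1.121],[.4434,-.0012,.1219],[.991,-.048,-.018,.125]),
([-.681,.842,.696,2.225,-.74,.392,-1.109],[.4252,-.0002,.1229],[.991,-.049,-.016,.125]),
([-.321,.713,.35,2.266,-.874,.293,-.871],[.4274,-.0012,.1232],[.999,-.05,.001,.001])]
def fk(q,s,L,o=0):
    rz=lambda a:R.from_euler('z',a); ry=lambda a:R.from_euler('y',a)
    A=rz(s[0]*q[0])*ry(q[1]);p=np.array([0,0,L[0]])+A.apply([L[4],0,L[1]])
    A=A*rz(s[1]*q[2])*ry(q[3]);p=p+A.apply([L[5],0,L[2]])
    A=A*rz(s[2]*q[4])*ry(q[5]);p=p+A.apply([L[6],0,L[3]])
    return p,A*rz(s[3]*q[6]+L[7])
def res(L,s):
    out=[]
    for q,p,e in D:
        P,E=fk(q,s,L);out+=[*(P-p),*(.3*(R.from_quat(e).inv()*E).as_rotvec())]
    return np.array(out)
def fit():
    return min(((least_squares(res,[.3,.4,.4,.25,0,0,0,o],args=(s,)),s) for s in itertools.product([1,-1],repeat=4) for o in (0,1.57,3.14,-1.57)),key=lambda t:t[0].cost)
```

```bash
python3 -c "
from fk import *
f,s=fit();print(f.cost,s,f.x.round(4),abs(f.fun).max())"
```

```text
0.0014501807993583871 (-1, -1, -1, -1) [ 0.3986  0.4682  0.2966  0.3326  0.0296 -0.0238 -0.0577  1.5702] 0.04408094727554415
```

```bash
python3 -c "
from fk import *
f,s=fit()
np.set_printoptions(precision=4,suppress=True)
print(f.fun.reshape(-1,6))
for s in itertools.product([1,-1],repeat=4):
  for o in (0,1.57,3.14,-1.57):
    def g(z):
      out=[]
      for q,p,e in D:
        q=np.array(q)+np.r_[z[:6],0];out+=[*(R.from_quat(e).inv()*fk(q,s,[0]*7+[z[6]])[1]).as_rotvec()]
      return out
    h=least_squares(g,[0]*6+[o]);print(s,o,round(h.cost,5),h.x) if h.cost<.02 else 0
"
```

```text
[[ 0.0441  0.0255  0.0045 -0.     -0.     -0.0002]
 [-0.0007 -0.0027  0.0087 -0.0004 -0.      0.0001]
 [-0.0031  0.0049 -0.0028  0.      0.0004  0.0001]
 [-0.0027  0.0049 -0.0052 -0.0003 -0.0003 -0.0001]
 [-0.0009  0.0012 -0.002   0.     -0.0001  0.0002]
 [ 0.0019  0.0009 -0.0019  0.0002 -0.0003 -0.0001]
 [ 0.009   0.0026 -0.0014 -0.0002  0.0001 -0.    ]]
(-1, 1, 1, -1) 1.57 0.0 [-0.0016  3.143  -0.0004 -6.2854  0.0003  3.1425  1.5728]
(-1, 1, -1, -1) 0 0.0 [-0.0016  3.143  -0.0004 -3.1438  0.0003  0.001   1.5728]
(-1, 1, -1, -1) 1.57 0.0 [-0.0016  3.143  -0.0004 -3.1438  0.0003  0.001   1.5728]
(-1, 1, -1, -1) 3.14 0.0 [-0.0016  3.143  -0.0004 -3.1438  0.0003  0.001   1.5728]
(-1, 1, -1, -1) -1.57 0.0 [-0.0016 -3.1402 -0.0004  3.1393  0.0003  0.001  -4.7104]
(-1, -1, 1, -1) 1.57 0.0 [-0.0016  0.0014 -0.0004 -3.1438  0.0003  3.1425  1.5728]
(-1, -1, -1, -1) 0 0.0 [-0.0016  0.0014 -0.0004 -0.0023  0.0003  0.001   1.5728]
(-1, -1, -1, -1) 1.57 0.0 [-0.0016  0.0014 -0.0004 -0.0023  0.0003  0.001   1.5728]
(-1, -1, -1, -1) 3.14 0.0 [-0.0016  0.0014 -0.0004 -0.0023  0.0003  0.001   1.5728]
(-1, -1, -1, -1) -1.57 0.0 [-0.0016  0.0014 -0.0004 -0.0023  0.0003  0.001   1.5728]
```

Add to fk.py:
```python
def frames(q):
    A=R.identity();F=[]
    for a,i in zip('zyzyzyz',range(7)):
        A=A*R.from_euler(a,-q[i] if a=='z' else q[i]);F.append(A.as_matrix())
    return F
def cols(q,yy=False):
    F=frames(q);c=[np.array([0,0,1.])]+[F[i][:,2] for i in(1,3,5)]+[F[i][:,0] for i in(0,1,2,3,4,5)]
    return np.array(c).T
def fitpos(lam=1e-3):
    A=np.vstack([cols(q) for q,_,_ in D]);b=np.hstack([p for _,p,_ in D])
    x=np.linalg.solve(A.T@A+lam**2*np.eye(A.shape[1]),A.T@b);return x,(A@x-b).reshape(-1,3)
def FK(q,x):
    return cols(q)@x, R.from_matrix(frames(q)[6])*R.from_euler('z',1.5713)
```

```bash
python3 -c "
from fk import *
np.set_printoptions(precision=4,suppress=True)
for l in(1e-3,1e-2,3e-2): x,e=fitpos(l);print(x);print(abs(e).max(0))"
```

```text
[ 0.3924  0.4805  0.3044  0.3511  0.0174  0.0144 -0.0112 -0.0114 -0.0201
 -0.0441]
[0.044  0.0233 0.0072]
[ 0.3923  0.4779  0.3043  0.3498  0.0189  0.0139 -0.0113 -0.0122 -0.0198
 -0.0444]
[0.0439 0.0234 0.0072]
[ 0.3916  0.4588  0.3036  0.3399  0.0301  0.0101 -0.012  -0.0182 -0.0169
 -0.0465]
[0.0434 0.0241 0.0073]
```

Add to fk.py:
```python
def cols(q):
    F=frames(q);c=[np.array([0,0,1.]),np.array([1.,0,0]),np.array([0,1.,0])]+[F[i][:,2] for i in(1,3,5)]+[F[i][:,0] for i in(0,3)]
    return np.array(c).T
```

```bash
python3 -c "
from fk import *
np.set_printoptions(precision=4,suppress=True)
x,e=fitpos();print(x);print(e)
def cols(q):
    F=frames(q);return np.array([np.array([0,0,1.])]+[F[i][:,2] for i in(1,3,5)]+[F[i][:,1] for i in(0,2,4,5)]).T
import fk;fk.cols=cols
x,e=fitpos();print(x);print(e)
"
```

```text
[ 0.3571 -0.0002 -0.0538  0.4564  0.2824  0.3254  0.0404 -0.0577]
[[ 0.0152 -0.0018  0.0151]
 [ 0.0095 -0.0058  0.0049]
 [-0.0081  0.0034  0.0003]
 [-0.0021  0.0015  0.0022]
 [-0.0134  0.0017 -0.0077]
 [-0.0096  0.0014 -0.0093]
 [ 0.0086 -0.0004 -0.0055]]
[ 0.3468  0.5637  0.3445  0.3264 -0.0189 -0.0266 -0.0003 -0.0003]
[[-0.0001  0.      0.0001]
 [-0.0001  0.0001 -0.0001]
 [ 0.0003  0.      0.0002]
 [-0.0001 -0.0001 -0.0001]
 [-0.0002 -0.     -0.0001]
 [-0.0001  0.     -0.    ]
 [ 0.0002  0.0001  0.0001]]
```

The model now fits to 0.3 mm. Next I'll scan the redundancy for feasible postures at the last pocket.

Add to fk.py:
```python
def cols(q):
    F=frames(q);return np.array([np.array([0,0,1.])]+[F[i][:,2] for i in(1,3,5)]+[F[i][:,1] for i in(0,2,4,5)]).T
X,_=fitpos()
def err(q,p,rot):
    P,E=FK(q,X);return np.r_[p-P,.3*(E.inv()*rot).as_rotvec()]
def down(h):return R.from_euler('z',h)*R.from_euler('x',np.pi)
```

Run:
```python
from fk import *
np.set_printoptions(precision=3,suppress=True)
q0=np.array(D[-1][0])
for z in(.0245,.06,.09):
  print(z);
  for q3 in np.arange(-1.4,1.5,.2):
    best=None
    for st in (q0,np.array([0,.8,0,2.2,1.6,.1,1.5]),np.array([0,.8,0,2.2,3.1,.2,2.5])):
      s=st.copy();s[2]=q3
      g=lambda v:err(np.r_[v[:2],q3,v[2:]],[.4266,-.0019,z],down(-.1))
      k=[0,1,3,4,5,6]
      f=least_squares(g,s[k],bounds=(LO[k],HI[k]))
      if f.cost<1e-8 : print(np.r_[f.x[:2],q3,f.x[2:]])
```

```text
0.0245
[-0.101  0.905 -0.     2.292  3.142  0.056  1.37 ]
[-0.101  0.905 -0.     2.292  3.142  0.056  1.37 ]
0.06
0.09
[ 0.021  0.752 -0.2    2.27   0.816  0.187 -2.603]
[-0.104  0.752 -0.     2.276 -0.     0.114 -1.774]
[-0.225  0.768  0.2    2.281 -0.94   0.172 -0.818]
```

Add to fk.py:
```python
def jac(q):
    J=np.zeros((6,7));P,E=FK(q,X)
    for i in range(7):
        d=np.array(q,float);d[i]+=1e-5;p,e=FK(d,X);J[:3,i]=(p-P)/1e-5;J[3:,i]=(e*E.inv()).as_rotvec()/1e-5
    return J
def sim(q,p,rot,n=60):
    """min-norm resolved motion from q to pose, straight line, joints stopping at limits"""
    q=np.array(q,float)
    P,E=FK(q,X);w=(rot*E.inv()).as_rotvec()
    for k in range(1,n+1):
        pt=P+(np.array(p)-P)*k/n;rt=R.from_rotvec(w*k/n)*E
        free=np.ones(7,bool)
        for _ in range(3):
            a,b=FK(q,X);e=np.r_[pt-a,(rt*b.inv()).as_rotvec()]
            J=jac(q)*free;dq=J.T@np.linalg.solve(J@J.T+1e-5*np.eye(6),e)
            qn=q+dq;bad=(qn<LO)|(qn>HI);free&=~bad;q=np.clip(qn,LO,HI)
    return q,e
```

Run:
```python
from fk import *
np.set_printoptions(precision=3,suppress=True)
# check model against history: D[5]->D[6]  (unroll)
print(sim(D[5][0],D[6][1],R.from_quat(D[6][2]))[0],D[6][0])
print(sim(D[3][0],D[4][1],R.from_quat(D[4][2]))[0],D[4][0])
for phi in (-1.5,-1,-.5,0,.5,1,1.5):
    q1,e1=sim(D[6][0],[.4266,-.0019,.123],down(-.1+phi))
    q2,e2=sim(q1,[.4266,-.0019,.0245],down(-.1+phi))
    print(phi,q1,q2,abs(e2).max())
```

```text
[-0.318  0.713  0.346  2.266 -0.87   0.292 -0.873] [-0.321, 0.713, 0.35, 2.266, -0.874, 0.293, -0.871]
[-0.683  0.866  0.73   2.173 -0.738  0.444 -1.101] [-0.677, 0.862, 0.718, 2.173, -0.721, 0.438, -1.121]
-1.5 [-0.366  0.731  0.436  2.269 -1.     0.341 -2.23 ] [-0.125  0.882  0.042  2.247 -1.     0.04  -2.268] 0.014107868572891473
-1 [-0.366  0.731  0.436  2.269 -1.     0.341 -1.73 ] [-0.125  0.882  0.042  2.247 -1.     0.04  -1.768] 0.014107868571629906
-0.5 [-0.366  0.731  0.436  2.269 -1.     0.341 -1.23 ] [-0.125  0.882  0.042  2.247 -1.     0.04  -1.268] 0.01410786857458158
0 [-0.315  0.713  0.346  2.267 -0.874  0.294 -0.867] [-0.125  0.882  0.042  2.247 -1.     0.04  -0.768] 0.014107868571049953
0.5 [-0.251  0.696  0.238  2.264 -0.666  0.247 -0.586] [-0.125  0.882  0.042  2.247 -1.     0.04  -0.268] 0.014107868570850772
1 [-0.196  0.686  0.148  2.261 -0.442  0.221 -0.319] [-0.125  0.882  0.042  2.247 -1.     0.04   0.232] 0.01410786857165719
1.5 [-0.147  0.68   0.069  2.259 -0.211  0.209 -0.057] [-0.125  0.882  0.042  2.247 -1.     0.04   0.732] 0.014107868573059172
```

Run:
```python
from fk import *
np.set_printoptions(precision=3,suppress=True)
for phi in (2,2.5,2.8,3.1416,3.4):
  for z in (.123,.09):
    q=D[6][0]
    q,_=sim(q,[.4266,-.0019,.123],down(-.1+phi/2));q,_=sim(q,[.4266,-.0019,z],down(-.1+phi))
    q2,e2=sim(q,[.4266,-.0019,.0245],down(-.1+phi))
    print(phi,z,q,q2,abs(e2).max())
```

```text
2 0.123 [-0.099  0.676 -0.007  2.257  0.022  0.209  0.203] [ 0.061  0.909 -0.266  2.285  1.733  0.212 -1.512] 5.121148086301209e-08
2 0.09 [-0.101  0.751 -0.005  2.276  0.027  0.114  0.198] [ 0.063  0.909 -0.269  2.285  1.731  0.214 -1.51 ] 1.6278685899262513e-08
2.5 0.123 [-0.048  0.675 -0.088  2.254  0.253  0.221  0.466] [ 0.061  0.909 -0.266  2.285  1.733  0.212 -1.012] 5.1211481120765695e-08
2.5 0.09 [-0.074  0.75  -0.047  2.275  0.27   0.122  0.452] [ 0.063  0.909 -0.269  2.285  1.731  0.214 -1.01 ] 1.627868573272906e-08
2.8 0.123 [-0.014  0.675 -0.141  2.253  0.388  0.235  0.627] [ 0.061  0.909 -0.266  2.285  1.733  0.212 -0.712] 5.1211481653271546e-08
2.8 0.09 [-0.056  0.75  -0.077  2.274  0.415  0.13   0.606] [ 0.063  0.909 -0.269  2.285  1.731  0.214 -0.71 ] 1.6278685510684454e-08
3.1416 0.123 [ 0.029  0.678 -0.21   2.251  0.535  0.259  0.816] [ 0.061  0.909 -0.266  2.285  1.733  0.212 -0.371] 5.121148176499874e-08
3.1416 0.09 [-0.031  0.75  -0.116  2.273  0.577  0.146  0.783] [ 0.063  0.909 -0.269  2.285  1.731  0.214 -0.368] 1.6278685344151e-08
3.4 0.123 [ 0.066  0.681 -0.268  2.249  0.64   0.283  0.965] [ 0.061  0.909 -0.266  2.285  1.733  0.212 -0.112] 5.1211482433093745e-08
3.4 0.09 [-0.008  0.75  -0.153  2.272  0.697  0.163  0.919] [ 0.063  0.909 -0.269  2.285  1.731  0.214 -0.11 ] 1.6278685566195605e-08
```

A half turn of the tool (world +π, same grasp) at this height takes q5 positive, and the pocket is then well within range.

Careful with the scale: turns go in shares of 4 rad. That gives: -1.36 rad / 4 = -0.34.

{"fn": "nudge_tcp", "kwargs": {
  "increments": [
    [0.2,0,0,0,0,0,-0.025],
    [0.2,0,0,0,0,0,-0.06],
    [0.2,0,0,0,0,0,-0.095],
    [0.2,0,0,0,0,0,-0.13],
    [0.2,0,0,0,0,0,-0.165],
    [0.2,0,0,0,0,0,-0.2],
    [0.2,0,0,0,0,0,-0.235],
    [0.2,0,0,0,0,0,-0.27],
    [0.2,0,0,0,0,0,-0.305],
    [0.2,0,0,0,0,0,-0.34]
  ],
  "clamp_n": 30
}}

```text
clock: 30.1
tool_pos: [0.4274, 0.0014, 0.1224]
eef_rot: [0.804, 0.594, -0.001, 0.002]
contact_force: [-1.2, 0.3, -2.6]
opening: 0.269
finger_force: 30.0
```

{"fn": "nudge_tcp", "kwargs": {
  "increments": [
    [0.2,0,0,0,0,0,-0.035],
    [0.2,0,0,0,0,0,-0.07],
    [0.2,0,0,0,0,0,-0.105],
    [0.2,0,0,0,0,0,-0.14],
    [0.2,0,0,0,0,0,-0.175],
    [0.2,0,0,0,0,0,-0.21],
    [0.2,0,0,0,0,0,-0.245],
    [0.2,0,0,0,0,0,-0.28],
    [0.2,0,0,0,0,0,-0.315],
    [0.2,0,0,0,0,0,-0.35]
  ]
}}

```text
clock: 31.1
tool_pos: [0.4274, 0.0011, 0.1222]
eef_rot: [0.232, 0.973, -0.003, 0.001]
contact_force: [0.3, 0.5, -2.1]
opening: 0.27
finger_force: 30.0
```

{"fn": "nudge_tcp", "kwargs": {
  "increments": [
    [0.2,0,0,0,0,0,-0.03],
    [0.2,0,0,0,0,0,-0.06],
    [0.2,0,0,0,0,0,-0.085],
    [0.2,0,0,0,0,0,-0.095],
    [0.2,0,0,0,0,0,-0.095],
    [0.2,0,0,0,0,0,-0.095]
  ]
}}

```text
clock: 31.7
tool_pos: [0.4272, 0.0003, 0.1227]
eef_rot: [0.05, 0.999, -0.002, 0.001]
contact_force: [0.7, 0.3, -2.2]
opening: 0.269
finger_force: 30.0
```

```bash
python3 -c "
from h import *
s=r.get_state();print(s['q'].round(3));go([*pocket(-.087),.025],H+np.pi)"
```

```text
[ 0.017  0.678 -0.202  2.25   0.533  0.258  0.812]
shift [ 0.0005 -0.0019  0.0977] turn [-0.0031  0.0014  0.0008] t 31.7
```

{"fn": "nudge_tcp", "kwargs": {
  "increments": [
    [0.2,0,-0.001,0.01,0,0,0],
    [0.2,0,-0.002,0.02,0,0,0],
    [0.2,0,-0.002,0.03,0,0,0],
    [0.2,0,-0.002,0.038,0,0,0],
    [0.2,0,-0.002,0.046,0,0,0],
    [0.2,0,-0.002,0.054,0,0,0],
    [0.2,0,-0.002,0.062,0,0,0],
    [0.2,0,-0.002,0.07,0,0,0],
    [0.2,0,-0.002,0.076,0,0,0],
    [0.2,0,-0.002,0.08,0,0,0]
  ],
  "clamp_n": 20
}}

```text
clock: 32.7
tool_pos: [0.4285, -0.0027, 0.0464]
eef_rot: [0.05, 0.999, -0.001, -0.001]
contact_force: [0.1, 1.7, -3.3]
opening: 0.269
finger_force: 20.0
```

{"fn": "nudge_tcp", "kwargs": {
  "increments": [
    [0.2,0,0,0.003,0,0,0],
    [0.2,0,0,0.006,0,0,0],
    [0.2,0,0,0.009,0,0,0],
    [0.2,0,0,0.012,0,0,0],
    [0.2,0,0,0.012,0,0,0],
    [0.2,0,0,0.012,0,0,0]
  ]
}}

```text
clock: 33.3
tool_pos: [0.4284, -0.0028, 0.0348]
eef_rot: [0.05, 0.999, -0.001, -0.001]
contact_force: [-0.7, -0.1, -1.9]
opening: 0.269
finger_force: 20.0
```

```bash
python3 -c "
from h import *
s=r.get_state();print(s['q'].round(3));cv2.imwrite('pics/s8.png',cv2.resize(r.snapshot('scene')[120:280,140:340,::-1],None,fx=3,fy=3));go([*pocket(-.087),.025],H+np.pi)"
```

```text
[-0.015  0.879 -0.142  2.28   1.659  0.112 -0.294]
shift [0.0019 0.0008 0.0099] turn [-0.003  -0.0014  0.0005] t 33.35
```

View pics/s8.png

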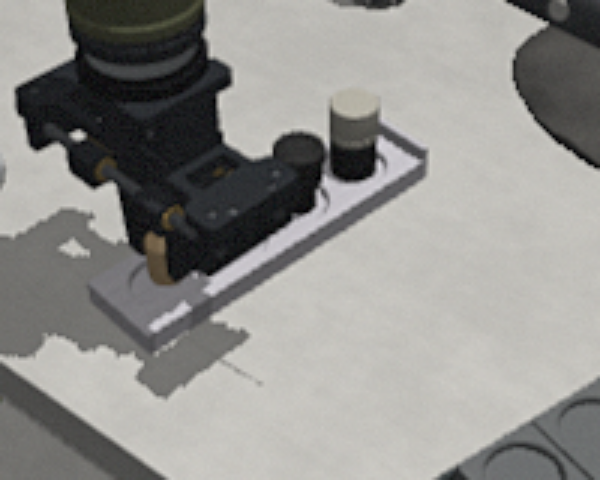

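The weight hangs upright at (158,260), just above the rim of the last pocket. Lowering to the floor.

{"fn": "nudge_tcp", "kwargs": {
  "increments": [
    [0.2,0.001,0,0.003,0,0,0],
    [0.2,0.0015,0,0.006,0,0,0],
    [0.2,0.0015,0,0.008,0,0,0],
    [0.2,0.0015,0,0.009,0,0,0],
    [0.2,0.0015,0,0.0095,0,0,0],
    [0.2,0.0015,0,0.01,0,0,0],
    [0.2,0.0015,0,0.01,0,0,0]
  ],
  "clamp_n": 20
}}

```text
clock: 34.05
tool_pos: [0.427, -0.0027, 0.025]
eef_rot: [0.05, 0.999, -0.002, -0.001]
contact_force: [-0.0, 0.6, -3.0]
opening: 0.271
finger_force: 20.0
```

{"fn": "nudge_tcp", "kwargs": {
  "increments": [
    [0.2,0,0,0.0005,0,0,0],
    [0.2,0,0,0.001,0,0,0],
    [0.2,0,0,0.001,0,0,0],
    [0.2,0,0,0.001,0,0,0]
  ],
  "clamp_n": 20
}}

```text
clock: 34.45
tool_pos: [0.4271, -0.0027, 0.0247]
eef_rot: [0.05, 0.999, -0.002, -0.0]
contact_force: [-0.2, -1.1, 7.3]
opening: 0.272
finger_force: 20.0
```

{"fn": "nudge_tcp", "kwargs": {
  "increments": [
    [0.35,0,0,0,0,0,0],
    [0.4,0,0,0,0,0,0],
    [0.5,0,0,0,0,0,0],
    [0.55,0,0,0,0,0,0],
    [0.6,0,0,-0.006,0,0,0],
    [0.6,0,0,-0.016,0,0,0],
    [0.6,0,0,-0.028,0,0,0],
    [0.6,0,0,-0.042,0,0,0],
    [0.6,0,0,-0.056,0,0,0],
    [0.6,0,0,-0.07,0,0,0]
  ]
}}

```text
clock: 35.45
tool_pos: [0.4269, -0.0025, 0.0946]
eef_rot: [0.05, 0.999, -0.001, -0.001]
contact_force: [0.1, 0.3, -1.3]
opening: 0.602
finger_force: 0.0
```

{"fn": "nudge_tcp", "kwargs": {
  "increments": [
    [0.6,0,0,-0.02,0,0,0],
    [0.6,0,0,-0.045,0,0,0],
    [0.6,0,0,-0.07,0,0,0],
    [0.6,0,0.04,-0.08,0,0,0],
    [0.6,0,0.08,-0.08,0,0,0],
    [0.6,0,0.08,-0.08,0,0,0]
  ]
}}

```text
clock: 36.05
tool_pos: [0.4365, 0.0837, 0.1749]
eef_rot: [0.046, 0.999, 0.002, 0.001]
contact_force: [0.5, -0.3, -0.1]
opening: 0.599
finger_force: 0.0
```

```bash
python3 -c "
from h import *
print(r.get_state()['q'].round(3))"
```

```text
[ 0.116  0.638 -0.641  2.147  0.713  0.573  0.428]
```

{"fn": "nudge_tcp", "kwargs": {
  "increments": [
    [0.6,0,0.04,-0.02,0,0,0],
    [0.6,0,0.08,-0.03,0,0,0],
    [0.6,0,0.1,-0.03,0,0,0],
    [0.6,0,0.1,-0.03,0,0,0]
  ]
}}

```text
clock: 36.45
tool_pos: [0.4451, 0.1802, 0.2038]
eef_rot: [0.047, 0.999, -0.0, -0.0]
contact_force: [-0.3, -0.6, 0.5]
opening: 0.606
finger_force: 0.0
```

```bash
python3 -c "
from h import *
cv2.imwrite('pics/s9.png',cv2.resize(r.snapshot('scene')[120:280,140:340,::-1],None,fx=3,fy=3))"
```

```text
(no output)
```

View pics/s9.png

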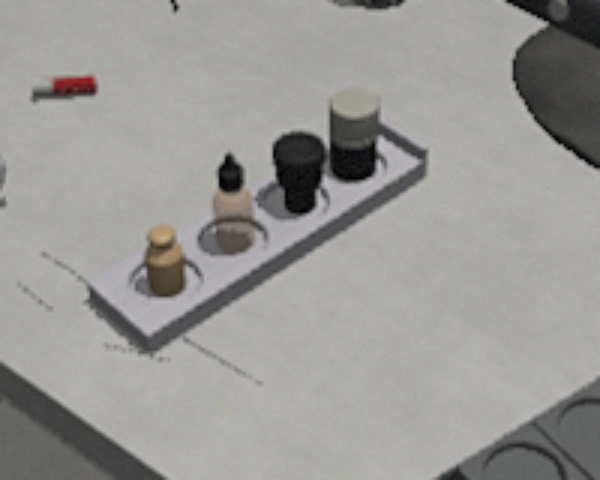

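All four stand upright in their own pockets. From the end plate: case (354,135), eyepiece (300,172), bottle (233,205), weight (165,262). That is the reverse order, and the arm is clear.

{"fn": "nudge_tcp", "kwargs": {
  "increments": [
    [0.6,0,0,0,0,0,0],
    [0.6,0,0,0,0,0,0]
  ],
  "quiet": true
}}

```text
ok
```

```bash
python3 -c "
from plant import r
print(r.finish_job())"
```

```text
the job is handed in; nothing more can be done
None
```

The job is handed in: all four accessories stand upright and released in the aluminium rack in reverse order (from the end plate: case, eyepiece, bottle, weight), finished at about 37 s of the 93 s allowed.

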